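# Open the gate of the toy-animal show pen

## Task

Open the gate of the little show pen on the shop counter and leave it standing wide open towards the robot, about square to its closed position. Its latch bar is lifted out of the catch by gently pressing down the red thumb lever as far as it goes, and has to be kept lifted while the gate is drawn clear. Do not force the lever or strain the gate against its catch, do not let the gate fly, and leave the toys where they stand.

Things in the scene. Friction and masses are not known exactly. Their poses are not given: they have to be found in the camera images.
- pen: Fixed fenced pen of painted wood (blue posts with yellow balls, red rails), 316 mm wide, 235 mm deep, posts 170 mm high (balls to 197). Origin: on the gate's hinge axis, at counter height; x points into the pen, y leftward along the closed gate, z up. The yellow gate (18 mm thick, top at 147 mm) reaches to y = -240 mm when closed and swings out to -x, clockwise from above, about the origin
- pad (a point): Red dished thumb pad, end of the thumb lever, before the gate: 58 mm square outside, 50 inside, rim 8 mm above its floor. Point fixed to the gate (turns with it; axes as the pen's when closed) at the middle of the pad, at (-55,-110) mm of the pen, 150 mm up. True in plan only: the latch plate is screwed through slots, and the pad's floor at rest lies 0 to 24 mm above this point; find it by feel
- stop (a point): Same plan point on the gate, 133 mm up: the lowest that the middle of the pad's floor can be at the lever's end stop; it may lie up to 25 mm higher and is not measured. The bar's weight resists the pad with a steady 2 to 5 N, rising only at the end stop (springy, some 4 to 10 N/mm). There the pad is tilted 5 to 13 degrees, hinge side lower. More than 25 N on lever or gate is too much
- catch (a point): Top of the catch's front lip, on the latch post. The latch bar (12 mm thick, 16 high, brass weight on it) pivots before the gate at y = -180 mm of the pen and lies 15 mm deep behind the lip. A hood 20 mm above the lip stops the bar; it leaves over the lip through that slot, always clear at the lever's end stop and for 2 mm of lever travel before. Keep it up until the gate has turned 0.2 rad
- gate (a joint): Angle of the gate about the pen's origin, rad: 0 closed, growing as it swings out towards the robot; stop at 1.75. The gate stays where it is left. Once the bar is out of the slot only its weight resists the lever, which returns when released
- drum: Loose blue toy drum, 80 mm diameter, 65 mm high, standing in front of the pen on the hinge side, clear of the gate's swing. Origin: centre of its underside
- elephant: Loose grey toy elephant, about 40 x 110 x 95 mm, standing inside the pen. Origin: on the counter, under its body
- tower: Loose stacking toy of coloured discs, 72 mm diameter, 98 mm high, standing beside the latch post. Origin: centre of its underside

How it is judged (in metres and radians):
On the way, in this order (a step that is already met when the one before it is completed fails the run):
1. the latch bar is out of its catch: the gate stands ajar by more than 0.2 rad (value of joint gate above 0.2 rad), for 0.1 s.
2. the gate is wide open, more than 1.2 rad (value of joint gate above 1.2 rad), for 0.2 s.
At the end, for the whole second after the job is handed in: the gate stands open by more than 1.2 rad (69 degrees) and at rest (value of joint gate above 1.2 rad and velocity of joint gate between -0.05 and 0.05 rad/s); the robot touches nothing.
It fails at once if the robot bears on the pen, its gate or its latch with more than 25 N (contact force between any of the fingers, the arm and pen above 25 N).
It fails at once if the gate flies faster than 2.5 rad/s (velocity of joint gate above 2.5 rad/s or velocity of joint gate below -2.5 rad/s).
It fails at once if a toy is moved by more than 20 mm or tipped (distance of any of drum, elephant, tower from where it was at the start of the episode above 0.02 m or angle between any of drum, elephant, tower's own z axis and vertical above 0.4 rad).
It also fails if it takes over 50 s, if anything falls off the work surface, if the arm or the gripper's body presses on something with over 40 N, if the wrist force passes 120 N, or if a joint passes its speed limit or range.

## Robot

A 6-joint arm with a two-finger parallel gripper is mounted at the origin on the work surface. World frame = base frame: x ahead of the robot, y to its left, z up, the work surface at z = 0. Lengths are in m, angles in degrees, forces in N, time in s.
With the tool pointing down it reaches from about 0.25 to 0.85 m from the base axis. Payload 12.5 kg.
Tool frame: the origin (TCP) lies midway between the tips of the shut fingers; the grasp point (between the pads) lies 19 mm behind it; z points along the fingers, y is the line along which they close (so a half turn about z gives the same grasp; the last joint's range is limited). The gripper opens to 93 mm and grips with 3 to 60 N. Pads are 15 mm wide; open, the fingers measure 128 mm over their backs; the gripper's body (75 mm by 188 mm) begins 65 mm behind the grasp point.
Start: joints at [-80.592, 20.094, 94.641, -0, 65.266, -4.847], TCP at [0.135, -0.533, 0.18] pointing down, gripper open.
Joint ranges: [-157.81, 157.81], [-45, 120.19], [0.68, 151.7], [-89.99, 269.99], [4.06, 180], [-164.3, 164.3]. Speed limits (degrees/s): [127.2, 127.2, 159.86, 180, 180, 180].

## Interface

Orientations are given as a 3x3 rotation matrix whose columns are the frame's x, y, z axes.
In Python, from plant import ctrl gives the robot as it stands.
- The arm moves only by the shell command python3 -m handwheel 'ROWS' [OPENING] [FORCE]. ROWS is JSON, a list of rows, each an object of numbers: "x", "y", "z": the shift along the tool's x, y, z each as a share of 40 mm, from -1 to 1; "turn": the turn about the tool's z as a share of 0.1 rad, from -1 to 1. In form: [{"x": .., "y": .., "z": .., "turn": ..}, ...]. A call has 1 to 5 rows; each row shifts and turns the commanded pose from where the row before left it, along the tool's axes as they then stand; what a row does not reach is not made up. A row lasts 1/8 s, in which the tool goes at most 62.5 mm and 10.7 degrees, less where a joint would pass 70% of its speed; a pose out of reach is approached as far as the arm can. A call with a number of a shift or a turn outside -1 to 1 is refused whole. A call with a gripper value outside its range is refused whole. OPENING is the opening, from 0 (shut) to 1 (fully open), set as the call begins (- or left out, the last holds). The fingers move at their own pace and stop on an object; FORCE is the grip in N (left out, the last holds). Time passes only in rows, so rows that do not move let the fingers close. It gives the time, the measured TCP pose, the force, the opening and the grip force at its end, in the units of the state.
- ctrl.sense(): the state, without advancing time (a new reading comes with each control period).
- ctrl.capture(name): name is "scene" or "side" or "wrist"; returns a dict with "img" (480x640x3 uint8, red, green, blue), "z_map" (480x640 float32, m along the optical axis (not along the pixel's ray), 0 where there is no reading), "fx", "fy", "cx", "cy" (pixels), "T" (4x4, takes a point from camera to world coordinates); the wrist camera has in their place "hand_eye" (4x4, takes a point from camera to tool coordinates, whose origin is the TCP and whose axes are the flange's). Camera axes: x right, y up, looking along -z (the intrinsics and any distortion apply to the point x, -y, -z); pixel columns grow to the right and rows downward; lengths in m; the calibration is good to about 2 mm. A picture is of the moment at which its call begins: read the wrist's pose just before it.
- ctrl.hand_in(): hands the job in; it is judged then, once.
The state is a dict: "time_s": time; "joint_pos": joint angles; "qvel": joint speeds; "joint_efforts": joint torques, N m; "tool_pos": TCP position; "eef_rot": TCP orientation; "wrist_force": force on the tool from outside, world axes, zero at the start; "ft_torque": the same for the moment, N m; "opening": finger opening in m; "grasp_force": force on a finger pad.
Only numpy, scipy, OpenCV 4.12 (cv2) and the standard library are available. Lean on these libraries where they do the work, as an engineer would, in place of code of your own. Each camera call takes 0.05 s, during which the arm holds its last target. There are 200 camera calls.

## Working session

There is one attempt and no reset: what is moved stays moved. The work goes in short steps, Python scripts to look and compute and a shell command to move; the robot and the scene stay as the last step left them, time stands still between calls to the robot, and variables do not carry over. Pictures are saved under pics/ and viewed, at most 10 in all, crops included, and the job is handed in when it is done.

```bash
mkdir -p pics; ls
python3 - <<'E'
from plant import ctrl
import cv2,pickle
s=ctrl.sense();print(s)
d={}
for n in("scene","side","wrist"):
    c=ctrl.capture(n);d[n]=c
    print(n,c["fx"],c["cx"],c["cy"],c.get("T",c.get("hand_eye")).round(3).tolist(),[k for k in c])
    cv2.imwrite(f"pics/{n}0.png",c["img"][:,:,::-1])
pickle.dump((s,d),open("d0.pkl","wb"))
E
```

```text
pics
{'time_s': 0.0, 'joint_pos': array([-8.05905384e+01,  2.01242857e+01,  9.46750399e+01,  3.88601928e-05,
        6.52643484e+01, -4.84914559e+00]), 'qvel': array([-0.05493208, -0.09431835,  0.08442298,  0.0409895 ,  0.04621978,
        0.06452207]), 'joint_efforts': array([ 1.44383030e-04, -4.97320819e+01, -2.85248834e+01,  6.98980666e-02,
        2.57417205e-02, -7.41831377e-05]), 'tool_pos': array([ 0.13541147, -0.53269275,  0.17941461]), 'eef_rot': array([[ 9.69193999e-01,  2.46298516e-01, -1.81080952e-04],
       [ 2.46298564e-01, -9.69193384e-01,  1.09646938e-03],
       [ 9.45563197e-05, -1.10729152e-03, -9.99999382e-01]]), 'wrist_force': array([-0.01834143, -0.01320295,  0.92491676]), 'ft_torque': array([-0.03645312,  0.00207927, -0.00090598]), 'grasp_force': 0.0, 'opening': 0.09298498179437364}
scene 518.1074533929202 324.0370205772982 245.85857577045772 [[0.632, -0.647, 0.427, 1.044], [0.775, 0.535, -0.337, -0.315], [-0.01, 0.544, 0.839, 0.984], [0.0, 0.0, 0.0, 1.0]] ['img', 'z_map', 'fx', 'fy', 'cx', 'cy', 'T']
side 443.8913583219999 323.7571342246373 239.19169129799135 [[0.922, -0.209, 0.326, 0.886], [0.387, 0.505, -0.771, -0.631], [-0.004, 0.837, 0.547, 0.604], [0.0, 0.0, 0.0, 1.0]] ['img', 'z_map', 'fx', 'fy', 'cx', 'cy', 'T']
wrist 374.338972731329 313.91168202243625 237.42753118153098 [[-0.001, 0.959, 0.284, 0.079], [1.0, 0.001, -0.0, -0.0], [-0.001, 0.284, -0.959, -0.206], [0.0, 0.0, 0.0, 1.0]] ['img', 'z_map', 'fx', 'fy', 'cx', 'cy', 'hand_eye']
```

View pics/scene0.png

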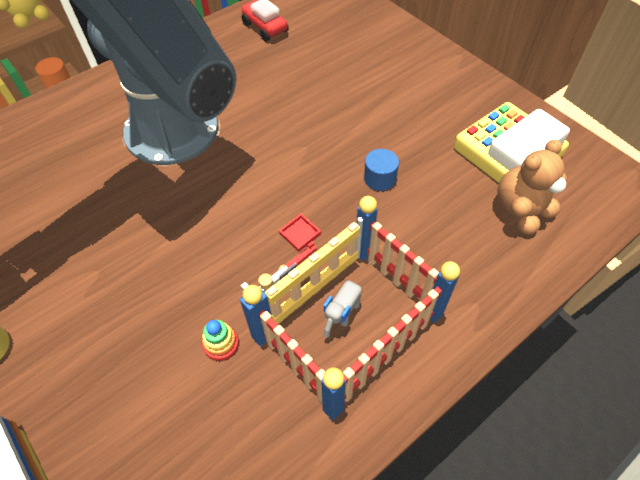

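View pics/side0.png

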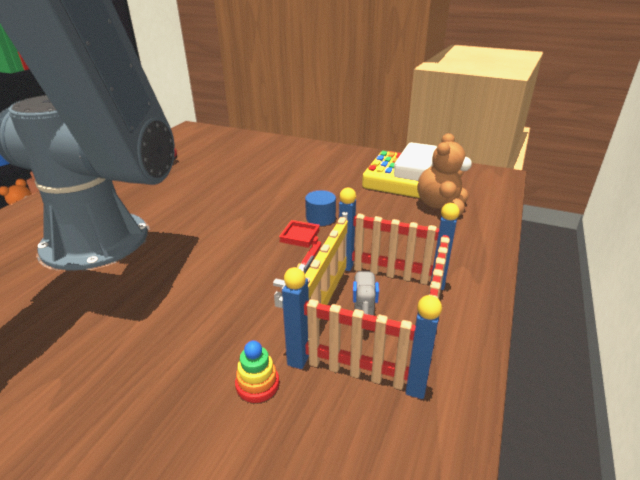

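The scene view shows the hinge-post ball at (368,204), the latch-post ball at (254,295), the far balls at (450,271) and (333,378), and the pad at (300,232). In the side view the same features are at (348,195), (294,279), (450,212), (429,307) and (300,233). I'll triangulate them.

```bash
cat > h.py <<'E'
import numpy as np,cv2
def ray(c,u,v,T=None):
    T=c["T"] if T is None else T
    d=np.array([(u-c["cx"])/c["fx"],-(v-c["cy"])/c["fy"],-1.]);return T[:3,3],T[:3,:3]@d
def tri(r1,r2):
    A=np.stack([r1[1],-r2[1]],1);t=np.linalg.lstsq(A,r2[0]-r1[0],rcond=None)[0]
    p,q=r1[0]+t[0]*r1[1],r2[0]+t[1]*r2[1];return (p+q)/2,np.linalg.norm(p-q)
def blob(c,col,u,v,r=16):
    h=cv2.cvtColor(c["img"],cv2.COLOR_RGB2HSV).astype(int);H,S,V=h[...,0],h[...,1],h[...,2]
    if col=="y":m=(H>18)&(H<32)&(S>130)&(V>130)
    if col=="r":m=((H<6)|(H>172))&(S>170)&(V>110)
    w=np.zeros_like(m);w[v-r:v+r+1,u-r:u+r+1]=1
    n,l,st,ce=cv2.connectedComponentsWithStats((m&w).astype(np.uint8))
    k=1+np.argmax(st[1:,4]);
    cn=max(cv2.findContours((l==k).astype(np.uint8),0,1)[0],key=cv2.contourArea)
    (x,y),rr=cv2.minEnclosingCircle(cn)
    return cn,(x,y,rr),st[k]
E
python3 - <<'E'
import pickle;from h import *
s,d=pickle.load(open("d0.pkl","rb"));a,b=d["scene"],d["side"]
P={}
for n,p,q in[("hinge",(368,204),(348,195)),("latch",(254,295),(294,279)),("farh",(450,271),(450,212)),("farl",(333,378),(429,307))]:
    A=blob(a,"y",*p,r=11)[1];B=blob(b,"y",*q,r=11)[1]
    P[n],e=tri(ray(a,*A[:2]),ray(b,*B[:2]));print(n,np.round(P[n],4),round(e,4),np.round(A,1),np.round(B,1))
r=[]
for c,p in((a,(300,232)),(b,(300,233))):
    cn,_,st=blob(c,"r",*p,r=23)
    q=cv2.boxPoints(cv2.minAreaRect(cn)) ;hull=cv2.convexHull(cn)
    ap=cv2.approxPolyDP(hull,3,True).reshape(-1,2);print(ap.tolist(),st)
    r.append(ap)
v=P["latch"]-P["hinge"];print("yaw of y axis",np.degrees(np.arctan2(-v[1],-v[0])),np.linalg.norm(v[:2]))
v=P["farl"]-P["farh"];print(np.degrees(np.arctan2(-v[1],-v[0])),np.linalg.norm(v[:2]))
v=P["farh"]-P["hinge"];print("x axis",np.degrees(np.arctan2(v[1],v[0])),np.linalg.norm(v[:2]))
v=P["farl"]-P["latch"];print("x axis",np.degrees(np.arctan2(v[1],v[0])),np.linalg.norm(v[:2]))
E
```

```text
hinge [0.6157 0.1339 0.1829] 0.0006 [367.7 203.5   8.7] [347.5 195.1   8.1]
latch [ 0.6358 -0.1537  0.1835] 0.0001 [252.  294.4   9.1] [294.8 277.5  11.2]
farh [0.8204 0.147  0.1834] 0.0005 [450.1 270.2   9.7] [449.9 210.6   9.2]
farl [ 0.839  -0.1392  0.1824] 0.0004 [333.1 377.7  10.8] [429.4 306.5  12.2]
[[300, 215], [320, 234], [310, 248], [298, 250], [279, 231]] [279 215  42  36 286]
[[291, 220], [318, 225], [320, 245], [314, 255], [305, 256], [280, 241], [280, 234]] [279 220  42  37 916]
yaw of y axis 94.00461326006432 0.2883106189135149
93.71773101806727 0.28680563069583004
x axis 3.6514290215603484 0.20516986174489454
x axis 4.073199904296727 0.20373006855839917
```

Run:
```python
import cv2
o=[]
for n,(u,v) in(("scene",(305,255)),("side",(305,255))):
    i=cv2.imread(f"pics/{n}0.png")[v-75:v+75,u-65:u+65];o.append(cv2.resize(i,None,fx=3,fy=3,interpolation=2))
cv2.imwrite("pics/crop.png",cv2.hconcat(o))
```

```text
(no output)
```

View pics/crop.png

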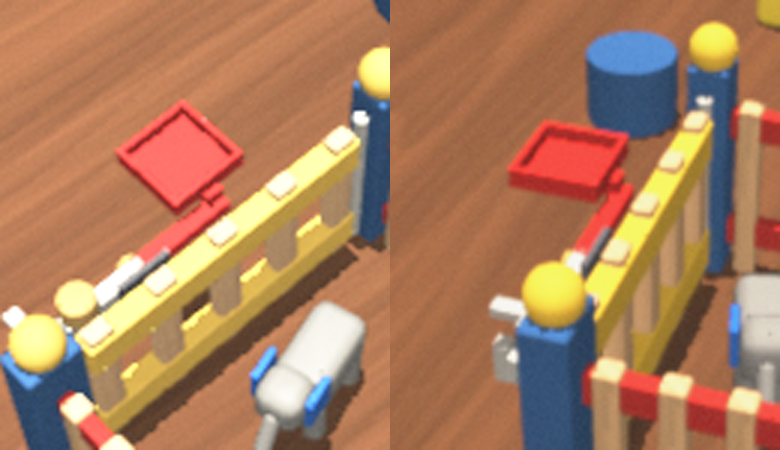

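The crop shows the pad's rim corners clearly in both views, as well as the white hinge rod beside the hinge post, top at about (360,219) in scene and (345,214) in side. I'll triangulate the rim and rod, and get the drum and elephant clearances from the depth map.

Run:
```python
import pickle;from h import *
s,d=pickle.load(open("d0.pkl","rb"));a,b=d["scene"],d["side"]
C=[((119,156),(511,170)),((182,104),(549,121)),((243,157),(629,135)),((360,116),(706,100))]
Q=[]
for p,q in C:
    x,e=tri(ray(a,240+p[0]/3,180+p[1]/3),ray(b,240+(q[0]-390)/3,180+q[1]/3));Q.append(x);print(x.round(4),round(e,4))
print("pad sides",np.linalg.norm(Q[0]-Q[1]),np.linalg.norm(Q[1]-Q[2]),"centre",(Q[0]+Q[2])/2)
yaw=np.radians(3.86);R=np.array([[np.cos(yaw),-np.sin(yaw)],[np.sin(yaw),np.cos(yaw)]])
h=np.array([.6157,.1339])
print("rod in pen axes rel. hinge ball",R.T@(Q[3][:2]-h),"pad rel",R.T@((Q[0]+Q[2])[:2]/2-h))
c=((Q[0]+Q[2])/2)[:2]
print("origin from pad",c-R@[-.055,-.110])
o,r=ray(a,381,158);t=(.065-o[2])/r[2];print("drum top",o+t*r)
```

```text
[ 0.5467 -0.0308  0.1621] 0.0019
[0.5449 0.0234 0.1677] 0.0011
[0.6001 0.0284 0.1662] 0.0021
[0.6182 0.1146 0.1513] 0.0023
pad sides 0.054468518943906426 0.05543729954658277 centre [ 0.57335145 -0.00118737  0.16418181]
rod in pen axes rel. hinge ball [ 0.00116492 -0.01942247] pad rel [-0.0513464  -0.13193007]
origin from pad [0.62082162 0.11226563]
drum top [0.47112883 0.31495967 0.065     ]
```

```bash
python3 -m handwheel '[{"x":0.5,"y":-0.5,"z":-0.8},{"x":0.92,"y":-0.68,"z":-0.7},{"x":0.92,"y":-0.68},{"x":0.92,"y":-0.68},{"x":0.92,"y":-0.68}]' 0 30
python3 -m handwheel '[{"x":0.92,"y":-0.68},{"x":0.92,"y":-0.68},{"x":0.92,"y":-0.68},{"x":0.92,"y":-0.68},{"x":0.92,"y":-0.68}]'
python3 -m handwheel '[{"x":0.92,"y":-0.68},{"x":0.92,"y":-0.68},{"x":0.92,"y":-0.68},{"x":0.92,"y":-0.68},{"x":0.4,"y":-0.2}]'
```

```text
validation failed for argument at $[0]...
validation failed for argument at $[0]...
validation failed for argument at $[0]...
```

```bash
python3 -m handwheel '[{"turn":-1},{"turn":-1},{"turn":-1},{"turn":-1},{"turn":-1}]'
python3 -m handwheel '[{"turn":-1},{"turn":-1},{"turn":-1},{"turn":-1},{"turn":-1}]'
python3 -m handwheel '[{"turn":-1},{"turn":-1},{"turn":-1},{"turn":-0.9},{}]'
python3 -c "
from plant import ctrl
s=ctrl.sense();print(s['time_s'],s['tool_pos'],s['eef_rot'],s['joint_pos'],s['wrist_force'])
import cv2,pickle
d={n:ctrl.capture(n) for n in('scene','wrist')}
pickle.dump((s,d),open('d1.pkl','wb'))
cv2.imwrite('pics/b.png',cv2.hconcat([d['scene']['img'][140:340,180:480],d['wrist']['img'][::2,::2][:200]])[:,:,::-1])"
```

```text
0.15 [ 0.13540155 -0.53277798  0.17954295] [[ 9.69200611e-01  2.46272508e-01 -1.64237348e-04]
 [ 2.46272558e-01 -9.69200247e-01  8.41032821e-04]
 [ 4.79443840e-05 -8.55576676e-04 -9.99999633e-01]] [-8.05921871e+01  2.01166535e+01  9.46666920e+01 -1.54886156e-03
  6.52657322e+01 -4.84859012e+00] [-0.07870452 -0.22007798  0.77459939]validation failed for argument at $[0]...
validation failed for argument at $[0]...
validation failed for argument at $[0]...
```

View pics/b.png

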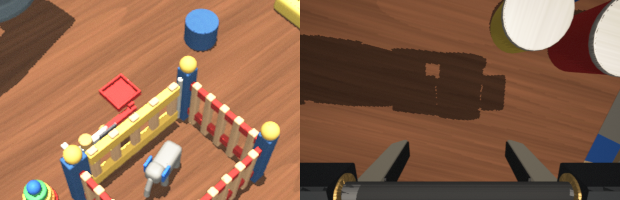

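The picture shows an unmoved arm and scene: the moves were refused, probably because each row needs all four keys.

```bash
python3 -m handwheel '[{"x":0.5,"y":-0.5,"z":-0.8,"turn":0},{"x":0.92,"y":-0.68,"z":-0.7,"turn":0},{"x":0.92,"y":-0.68,"z":0,"turn":0},{"x":0.92,"y":-0.68,"z":0,"turn":0},{"x":0.92,"y":-0.68,"z":0,"turn":0}]' 0 30
```

```text
time_s: 0.88
tool_pos: [0.2665, -0.3658, 0.24]
eef_rot: [[0.969, 0.246, 0.0], [0.246, -0.969, -0.0], [0.0, 0.0, -1.0]]
wrist_force: [0.1, -1.4, 0.6]
opening: 0.0476
grasp_force: 0.0
```

```bash
python3 -m handwheel '[{"x":0.92,"y":-0.68,"z":0,"turn":0},{"x":0.92,"y":-0.68,"z":0,"turn":0},{"x":0.92,"y":-0.68,"z":0,"turn":0},{"x":0.92,"y":-0.68,"z":0,"turn":0},{"x":0.92,"y":-0.68,"z":0,"turn":0}]'
python3 -m handwheel '[{"x":0.92,"y":-0.68,"z":0,"turn":0},{"x":0.92,"y":-0.68,"z":0,"turn":0},{"x":0.92,"y":-0.68,"z":0,"turn":0},{"x":0.92,"y":-0.68,"z":0,"turn":0},{"x":0.92,"y":-0.68,"z":0,"turn":0}]'
python3 -m handwheel '[{"x":0,"y":0,"z":0,"turn":-1},{"x":0,"y":0,"z":0,"turn":-1},{"x":0,"y":0,"z":0,"turn":-1},{"x":0,"y":0,"z":0,"turn":-1},{"x":0,"y":0,"z":0,"turn":-1}]'
python3 -m handwheel '[{"x":0,"y":0,"z":0,"turn":-1},{"x":0,"y":0,"z":0,"turn":-1},{"x":0,"y":0,"z":0,"turn":-1},{"x":0,"y":0,"z":0,"turn":-1},{"x":0,"y":0,"z":0,"turn":-1}]'
python3 -m handwheel '[{"x":0,"y":0,"z":0,"turn":-1},{"x":0,"y":0,"z":0,"turn":-1},{"x":0,"y":0,"z":0,"turn":-1},{"x":0,"y":0,"z":0,"turn":-0.9},{"x":0,"y":0,"z":0,"turn":0}]'
```

```text
time_s: 1.5
tool_pos: [0.4114, -0.1886, 0.24]
eef_rot: [[0.969, 0.246, 0.0], [0.246, -0.969, -0.0], [0.0, 0.0, -1.0]]
wrist_force: [-0.6, -1.0, 0.1]
opening: 0.0009
grasp_force: 0.0
time_s: 2.12
tool_pos: [0.5563, -0.0115, 0.2399]
eef_rot: [[0.969, 0.246, -0.0], [0.246, -0.969, -0.0], [-0.0, 0.0, -1.0]]
wrist_force: [-0.1, -0.6, 1.0]
opening: 0.0004
grasp_force: 0.0
time_s: 2.75
tool_pos: [0.5554, -0.0128, 0.2398]
eef_rot: [[0.73, 0.683, -0.0], [0.683, -0.73, 0.0], [-0.0, -0.0, -1.0]]
wrist_force: [0.3, -0.5, -1.6]
opening: 0.0005
grasp_force: 0.0
time_s: 3.38
tool_pos: [0.5554, -0.0128, 0.2398]
eef_rot: [[0.313, 0.95, -0.0], [0.95, -0.313, 0.0], [-0.0, -0.0, -1.0]]
wrist_force: [0.6, -0.1, 0.1]
opening: 0.0003
grasp_force: 0.0
time_s: 4.0
tool_pos: [0.5554, -0.0128, 0.2398]
eef_rot: [[-0.067, 0.998, -0.0], [0.998, 0.067, 0.0], [0.0, -0.0, -1.0]]
wrist_force: [0.1, 0.6, -0.2]
opening: 0.0003
grasp_force: 0.0
```

Run:
```python
from plant import ctrl
from h import *
s=ctrl.sense();c=ctrl.capture("wrist");sc=ctrl.capture("scene")
T=np.eye(4);T[:3,:3]=s["eef_rot"];T[:3,3]=s["tool_pos"];T=T@c["hand_eye"]
for p in([.5695,.0009,.165],[.617,.1144,.15]):
    q=np.linalg.inv(T)@np.r_[p,1];print(c["cx"]+c["fx"]*q[0]/-q[2],c["cy"]-c["fy"]*q[1]/-q[2])
np.savez("w1.npz",T=T,**{k:c[k] for k in("img","z_map","fx","fy","cx","cy")})
cv2.imwrite("pics/w1.png",c["img"][:,:,::-1])
```

```text
333.8291292583759 216.61129521816414
410.9392029026591 63.56859444640094
```

View pics/w1.png

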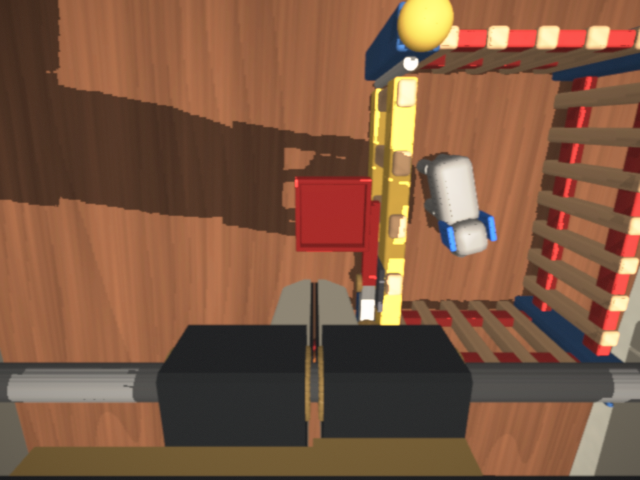

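The wrist view shows the pad centred at about (333,214), against a predicted (334,217). The hinge rod is at (411,63), predicted (411,64). Both agree to about 2 mm, so I'll centre over the pad and descend.

```bash
python3 -m handwheel '[{"x":0.33,"y":0.39,"z":0,"turn":0},{"x":0,"y":0,"z":0.5,"turn":0},{"x":0,"y":0,"z":0.5,"turn":0},{"x":0,"y":0,"z":0.25,"turn":0},{"x":0,"y":0,"z":0,"turn":0}]'
python3 -m handwheel '[{"x":0,"y":0,"z":0,"turn":0}]'
```

```text
time_s: 4.72
tool_pos: [0.57, 0.0014, 0.1897]
eef_rot: [[-0.067, 0.998, -0.001], [0.998, 0.067, 0.0], [0.0, -0.001, -1.0]]
wrist_force: [-0.4, -0.1, 0.0]
opening: 0.0005
grasp_force: 0.0
time_s: 4.85
tool_pos: [0.5705, 0.0014, 0.1907]
eef_rot: [[-0.068, 0.998, 0.001], [0.998, 0.068, -0.0], [-0.0, 0.001, -1.0]]
wrist_force: [0.0, 0.2, -0.4]
opening: 0.0006
grasp_force: 0.0
```

```bash
python3 -m handwheel '[{"x":0,"y":0,"z":0.1,"turn":0},{"x":0,"y":0,"z":0.1,"turn":0},{"x":0,"y":0,"z":0.1,"turn":0},{"x":0,"y":0,"z":0.1,"turn":0},{"x":0,"y":0,"z":0,"turn":0}]'
python3 -m handwheel '[{"x":0,"y":0,"z":0.1,"turn":0},{"x":0,"y":0,"z":0.1,"turn":0},{"x":0,"y":0,"z":0.05,"turn":0},{"x":0,"y":0,"z":0,"turn":0}]'
```

```text
time_s: 5.48
tool_pos: [0.57, 0.0014, 0.1736]
eef_rot: [[-0.068, 0.998, -0.001], [0.998, 0.068, 0.0], [0.0, -0.001, -1.0]]
wrist_force: [0.6, -0.6, 0.3]
opening: 0.0005
grasp_force: 0.0
time_s: 5.98
tool_pos: [0.5701, 0.0014, 0.1638]
eef_rot: [[-0.068, 0.998, -0.0], [0.998, 0.068, -0.0], [0.0, -0.0, -1.0]]
wrist_force: [0.1, -0.4, 0.2]
opening: 0.0005
grasp_force: 0.0
```

```bash
python3 -m handwheel '[{"x":0,"y":0,"z":0.05,"turn":0},{"x":0,"y":0,"z":0.05,"turn":0},{"x":0,"y":0,"z":0,"turn":0}]'
python3 -m handwheel '[{"x":0,"y":0,"z":0.05,"turn":0},{"x":0,"y":0,"z":0,"turn":0}]'
python3 -m handwheel '[{"x":0,"y":0,"z":0.05,"turn":0},{"x":0,"y":0,"z":0,"turn":0}]'
python3 -m handwheel '[{"x":0,"y":0,"z":0.025,"turn":0},{"x":0,"y":0,"z":0,"turn":0}]'
```

```text
time_s: 6.35
tool_pos: [0.5701, 0.0014, 0.1598]
eef_rot: [[-0.068, 0.998, -0.0], [0.998, 0.068, 0.0], [0.0, -0.0, -1.0]]
wrist_force: [-0.4, -0.4, -0.0]
opening: 0.0002
grasp_force: 0.0
time_s: 6.6
tool_pos: [0.5701, 0.0015, 0.1578]
eef_rot: [[-0.068, 0.998, -0.0], [0.998, 0.068, 0.0], [0.0, -0.0, -1.0]]
wrist_force: [-0.6, -0.1, 0.0]
opening: 0.0003
grasp_force: 0.0
time_s: 6.85
tool_pos: [0.5701, 0.0014, 0.1558]
eef_rot: [[-0.068, 0.998, -0.0], [0.998, 0.068, 0.0], [0.0, -0.0, -1.0]]
wrist_force: [0.0, -0.4, -1.2]
opening: 0.0004
grasp_force: 0.0
time_s: 7.1
tool_pos: [0.5701, 0.0014, 0.1549]
eef_rot: [[-0.068, 0.998, -0.0], [0.998, 0.068, 0.0], [0.0, -0.0, -1.0]]
wrist_force: [-0.2, -0.4, -0.9]
opening: 0.0002
grasp_force: 0.0
```

```bash
for i in 1; do python3 -m handwheel '[{"x":0,"y":0,"z":0.025,"turn":0},{"x":0,"y":0,"z":0,"turn":0}]'
python3 -m handwheel '[{"x":0,"y":0,"z":0.025,"turn":0},{"x":0,"y":0,"z":0,"turn":0}]'
python3 -m handwheel '[{"x":0,"y":0,"z":0.025,"turn":0},{"x":0,"y":0,"z":0,"turn":0}]'; done | grep -E "tool_pos|force: \["
```

```text
tool_pos: [0.5701, 0.0014, 0.1539]
wrist_force: [0.0, 0.1, 0.4]
tool_pos: [0.5701, 0.0014, 0.1528]
wrist_force: [0.2, -0.1, -0.5]
tool_pos: [0.5701, 0.0015, 0.1519]
wrist_force: [-0.2, 0.1, -0.7]
```

```bash
(python3 -m handwheel '[{"x":0,"y":0,"z":0.025,"turn":0},{"x":0,"y":0,"z":0,"turn":0}]'
python3 -m handwheel '[{"x":0,"y":0,"z":0.025,"turn":0},{"x":0,"y":0,"z":0,"turn":0}]') | grep -E "tool_pos|force: \["
```

```text
tool_pos: [0.5701, 0.0014, 0.1508]
wrist_force: [0.3, 0.7, 0.1]
tool_pos: [0.5701, 0.0014, 0.1499]
wrist_force: [-0.4, 0.3, -0.3]
```

```bash
(python3 -m handwheel '[{"x":0,"y":0,"z":0.025,"turn":0},{"x":0,"y":0,"z":0,"turn":0}]'
python3 -m handwheel '[{"x":0,"y":0,"z":0.025,"turn":0},{"x":0,"y":0,"z":0,"turn":0}]') | grep -E "tool_pos|force: \["
```

```text
tool_pos: [0.5701, 0.0014, 0.1489]
wrist_force: [-0.5, 0.4, -0.3]
tool_pos: [0.5701, 0.0015, 0.1478]
wrist_force: [0.7, 0.8, 0.5]
```

Run:
```python
from plant import ctrl
import cv2
print(ctrl.sense()["time_s"],ctrl.sense()["tool_pos"],ctrl.sense()["wrist_force"])
o=[]
for n in("scene","side"):
    i=ctrl.capture(n)["img"][170:340,220:380,::-1];o.append(cv2.resize(i,None,fx=2.5,fy=2.5,interpolation=2))
cv2.imwrite("pics/c2.png",cv2.hconcat(o))
```

```text
8.85 [0.57009644 0.00145894 0.14784549] [0.65736783 0.75870805 0.54594289]
```

View pics/c2.png

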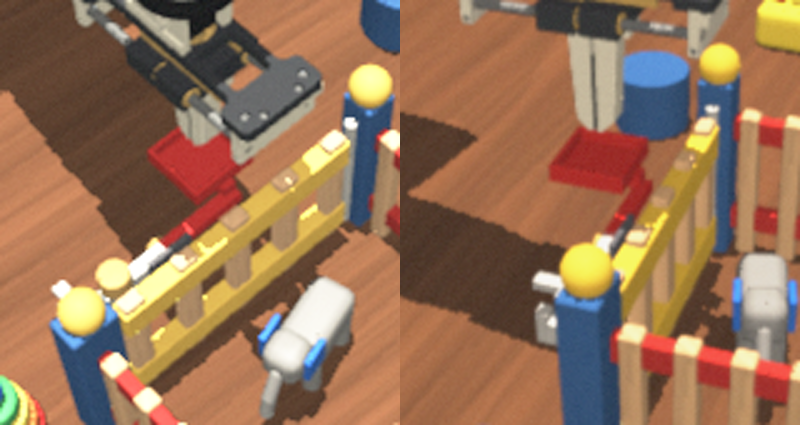

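The tip at scene px (298,228) and side px (299,221) seems to hang over the far (hinge) part of the pad in the side view. I'll check against the projected TCP and the depth maps.

Run:
```python
import pickle
from h import *
s,d=pickle.load(open("d0.pkl","rb"));a,b=d["scene"],d["side"]
print("tip tri",tri(ray(a,298,228),ray(b,298.8,221)))
for c in(a,b):
  for p in([.570,.0015,.148],[.5695,.001,.165],[.5695,.001,.150]):
    q=np.linalg.inv(c["T"])@np.r_[p,1];print(p,c["cx"]+c["fx"]*q[0]/-q[2],c["cy"]-c["fy"]*q[1]/-q[2])
  # depth points of pad floor at start
  for (u,v) in [(300,230),(302,233),(299,235)]:
    z=c["z_map"][v,u];o,r=ray(c,u,v);print((u,v),(o+z*r).round(4),c["img"][v,u])
w=np.load("w1.npz")
for (u,v) in [(333,214),(320,200),(345,230),(320,230)]:
    z=w["z_map"][v,u];q=w["T"]@np.array([(u-w["cx"])/w["fx"]*z,-(v-w["cy"])/w["fy"]*z,-z,1]);print("wrist",q[:3].round(4))
```

```text
tip tri (array([ 0.57576481, -0.00808149,  0.18887965]), np.float64(0.004737350453656772))
[0.57, 0.0015, 0.148] 300.36787647252993 234.65283600464545
[0.5695, 0.001, 0.165] 299.5777237269376 229.65722981457927
[0.5695, 0.001, 0.15] 299.95827424840087 234.04743829565166
(300, 230) [0.5656 0.0045 0.1563] [255 117 109]
(302, 233) [0.5715 0.0046 0.1525] [255 116 107]
(299, 235) [ 0.5721 -0.0031  0.1535] [255 116 108]
[0.57, 0.0015, 0.148] 300.05191441201924 237.2026529382758
[0.5695, 0.001, 0.165] 299.39677510523603 229.655602789809
[0.5695, 0.001, 0.15] 299.66456175483603 236.39222986672343
(300, 230) [0.5634 0.0157 0.1543] [247  77  69]
(302, 233) [0.5708 0.0089 0.1532] [247  78  70]
(299, 235) [ 0.5691 -0.0007  0.154 ] [247  78  69]
wrist [0.5694 0.0006 0.1546]
wrist [0.5583 0.0108 0.1531]
wrist [ 0.5801 -0.0119  0.1548]
wrist [ 0.56   -0.0135  0.154 ]
```

Run:
```python
from plant import ctrl
from h import *
w=np.load("w1.npz");Ti=np.linalg.inv(w["T"])
def px(c,T,u,v):
    z=c["z_map"][v,u];return T@np.array([(u-c["cx"])/c["fx"]*z,-(v-c["cy"])/c["fy"]*z,-z,1])
for (u,v) in [(300,286),(330,286),(300,300),(330,310),(300,320)]: print("then",(u,v),px(w,w["T"],u,v)[:3].round(4))
s=ctrl.sense()
for n in("scene","side"):
    c=ctrl.capture(n)
    for v in range(206,242,3): print(n,v,px(c,c["T"],298,v)[:3].round(4),c["img"][v,298])
print(s["time_s"],s["tool_pos"],s["opening"],s["joint_pos"])
```

```text
then (300, 286) [ 0.548  -0.0041  0.2873]
then (330, 286) [ 0.5617 -0.0029  0.288 ]
then (300, 300) [ 0.5485 -0.0039  0.302 ]
then (330, 310) [ 0.5607 -0.0028  0.3115]
then (300, 320) [ 0.5491 -0.0046  0.3177]
scene 206 [ 0.6019 -0.0197  0.2898] [157 128  78]
scene 209 [ 0.6071 -0.0236  0.29  ] [98 98 95]
scene 212 [ 0.6095 -0.0258  0.286 ] [95 96 92]
scene 215 [ 0.5798 -0.0065  0.2298] [168 162 141]
scene 218 [ 0.5783 -0.0061  0.2186] [173 168 145]
scene 221 [ 0.5782 -0.0066  0.2096] [175 168 147]
scene 224 [ 0.5781 -0.0072  0.2005] [178 172 150]
scene 227 [ 0.5763 -0.0066  0.1883] [175 139 122]
scene 230 [0.5628 0.0017 0.1558] [189  56  53]
scene 233 [ 0.5684 -0.0026  0.1558] [188  54  51]
scene 236 [ 0.574  -0.0069  0.1557] [187  53  51]
scene 239 [ 0.5791 -0.0109  0.1552] [187  56  53]
side 206 [ 0.5733 -0.0084  0.221 ] [146 138 121]
side 209 [ 0.5734 -0.0091  0.2153] [137 129 114]
side 212 [ 0.5729 -0.0085  0.2087] [121 115 100]
side 215 [ 0.5716 -0.0065  0.2011] [121 113 100]
side 218 [ 0.5713 -0.0063  0.1946] [105 101  90]
side 221 [ 0.5715 -0.0073  0.1889] [139 106  93]
side 224 [0.5548 0.0253 0.1604] [172  47  43]
side 227 [0.5554 0.0235 0.1548] [161  46  43]
side 230 [0.5595 0.015  0.1538] [155  40  40]
side 233 [0.5641 0.0054 0.1537] [154  41  34]
side 236 [ 0.5688 -0.0044  0.1539] [156  43  40]
side 239 [ 0.5793 -0.0258  0.1627] [174  46  42]
8.95 [0.57014525 0.00142733 0.14792168] 0.0003482970967314917 [-4.53495025e+00  2.41442326e+01  9.35011309e+01  5.41020392e-04
  6.23564233e+01 -8.42905698e+00]
```

The cameras put the visible fingertips about 38 mm above the reported TCP and the pad floor at z≈0.155, with no contact force yet. So contact should come at a reported z of about 0.117. I'll go down by feel.

```bash
(python3 -m handwheel '[{"x":0,"y":0,"z":0.1,"turn":0},{"x":0,"y":0,"z":0.1,"turn":0},{"x":0,"y":0,"z":0,"turn":0}]'
python3 -m handwheel '[{"x":0,"y":0,"z":0.1,"turn":0},{"x":0,"y":0,"z":0.1,"turn":0},{"x":0,"y":0,"z":0,"turn":0}]'
python3 -m handwheel '[{"x":0,"y":0,"z":0.1,"turn":0},{"x":0,"y":0,"z":0,"turn":0}]') | grep -E "tool_pos|force: \["
```

```text
tool_pos: [0.5699, 0.0014, 0.1394]
wrist_force: [-0.5, 0.3, 0.8]
tool_pos: [0.5699, 0.0015, 0.1315]
wrist_force: [-0.3, -0.3, -0.1]
tool_pos: [0.57, 0.0014, 0.1276]
wrist_force: [-0.8, 0.9, -0.5]
```

```bash
(python3 -m handwheel '[{"x":0,"y":0,"z":0.05,"turn":0},{"x":0,"y":0,"z":0.05,"turn":0},{"x":0,"y":0,"z":0,"turn":0}]'
python3 -m handwheel '[{"x":0,"y":0,"z":0.05,"turn":0},{"x":0,"y":0,"z":0.05,"turn":0},{"x":0,"y":0,"z":0,"turn":0}]'
python3 -m handwheel '[{"x":0,"y":0,"z":0.05,"turn":0},{"x":0,"y":0,"z":0,"turn":0}]') | grep -E "tool_pos|force: \["
```

```text
tool_pos: [0.57, 0.0014, 0.1238]
wrist_force: [0.4, -0.4, -0.6]
tool_pos: [0.57, 0.0014, 0.1197]
wrist_force: [0.1, -0.0, 0.7]
tool_pos: [0.57, 0.0015, 0.1178]
wrist_force: [0.8, -0.2, 0.1]
```

```bash
(python3 -m handwheel '[{"x":0,"y":0,"z":0.05,"turn":0},{"x":0,"y":0,"z":0,"turn":0}]'
python3 -m handwheel '[{"x":0,"y":0,"z":0.05,"turn":0},{"x":0,"y":0,"z":0,"turn":0}]'
python3 -m handwheel '[{"x":0,"y":0,"z":0.025,"turn":0},{"x":0,"y":0,"z":0,"turn":0}]') | grep -E "tool_pos|force: \["
python3 - <<'E'
from plant import ctrl
from h import *
for n in("scene","side"):
    c=ctrl.capture(n)
    for v in range(215,240,2):
        z=c["z_map"][v,299];o,r=ray(c,299,v);print(n,v,(o+z*r).round(4),c["img"][v,299])
E
```

```text
tool_pos: [0.5701, 0.0015, 0.1158]
wrist_force: [-0.6, -0.1, 0.6]
tool_pos: [0.5702, 0.0016, 0.1139]
wrist_force: [-0.4, 1.2, 1.7]
tool_pos: [0.5702, 0.0015, 0.113]
wrist_force: [0.1, 2.1, 2.3]
scene 215 [ 0.6001 -0.018   0.2609] [101  88  64]
scene 217 [ 0.6011 -0.0189  0.257 ] [101  85  62]
scene 219 [ 0.6034 -0.0209  0.2552] [125 106  70]
scene 221 [ 0.6068 -0.0235  0.2553] [94 94 89]
scene 223 [ 0.6092 -0.0255  0.2537] [100 100  96]
scene 225 [ 0.5809 -0.007   0.2001] [119 118 109]
scene 227 [ 0.5808 -0.0073  0.1939] [176 169 147]
scene 229 [ 0.5793 -0.0067  0.1851] [171 165 143]
scene 231 [ 0.5784 -0.0065  0.1773] [174 167 146]
scene 233 [ 0.5778 -0.0065  0.17  ] [172 166 145]
scene 235 [ 0.5772 -0.0065  0.1624] [169 164 142]
scene 237 [ 0.5767 -0.0066  0.1551] [174 167 147]
scene 239 [ 0.5781 -0.0079  0.1511] [186  54  52]
side 215 [ 0.5748 -0.0088  0.203 ] [179 166 143]
side 217 [ 0.5743 -0.0081  0.1984] [175 164 142]
side 219 [ 0.5739 -0.0076  0.1938] [174 163 139]
side 221 [ 0.5746 -0.0094  0.1907] [172 161 138]
side 223 [ 0.574  -0.0086  0.1859] [173 163 139]
side 225 [ 0.5732 -0.0072  0.1807] [171 160 139]
side 227 [ 0.5726 -0.0064  0.1758] [166 156 134]
side 229 [ 0.5738 -0.009   0.1732] [144 136 119]
side 231 [ 0.5718 -0.0055  0.1664] [147 137 120]
side 233 [ 0.5725 -0.0072  0.1631] [122 115 101]
side 235 [ 0.572  -0.0064  0.1581] [125 119 105]
side 237 [ 0.5722 -0.0072  0.1542] [139 112  98]
side 239 [ 0.5792 -0.0215  0.1601] [161  56  51]
```

Contact is felt at a reported z of about 0.1145 (2 N), which agrees with the cameras. I'll press in small steps until the force rises.

```bash
(python3 -m handwheel '[{"x":0,"y":0,"z":0.025,"turn":0},{"x":0,"y":0,"z":0,"turn":0}]'
python3 -m handwheel '[{"x":0,"y":0,"z":0.025,"turn":0},{"x":0,"y":0,"z":0,"turn":0}]') | grep -E "tool_pos|force: \["
```

```text
tool_pos: [0.5702, 0.0015, 0.1119]
wrist_force: [0.8, 2.4, 3.5]
tool_pos: [0.5702, 0.0015, 0.1109]
wrist_force: [-0.0, 3.1, 2.1]
```

```bash
(python3 -m handwheel '[{"x":0,"y":0,"z":0.025,"turn":0},{"x":0,"y":0,"z":0,"turn":0}]'
python3 -m handwheel '[{"x":0,"y":0,"z":0.025,"turn":0},{"x":0,"y":0,"z":0,"turn":0}]') | grep -E "tool_pos|force: \["
```

```text
tool_pos: [0.5701, 0.0014, 0.1098]
wrist_force: [-0.5, 2.5, 1.8]
tool_pos: [0.5701, 0.0014, 0.1088]
wrist_force: [-0.1, 1.3, 1.6]
```

```bash
(python3 -m handwheel '[{"x":0,"y":0,"z":0.025,"turn":0},{"x":0,"y":0,"z":0,"turn":0}]'
python3 -m handwheel '[{"x":0,"y":0,"z":0.025,"turn":0},{"x":0,"y":0,"z":0,"turn":0}]') | grep -E "tool_pos|force: \["
```

```text
tool_pos: [0.5702, 0.0014, 0.1079]
wrist_force: [-0.1, 2.1, 2.3]
tool_pos: [0.5701, 0.0014, 0.1068]
wrist_force: [0.3, 3.1, 1.6]
```

```bash
(python3 -m handwheel '[{"x":0,"y":0,"z":0.025,"turn":0},{"x":0,"y":0,"z":0,"turn":0}]'
python3 -m handwheel '[{"x":0,"y":0,"z":0.025,"turn":0},{"x":0,"y":0,"z":0,"turn":0}]') | grep -E "tool_pos|force: \["
```

```text
tool_pos: [0.5701, 0.0014, 0.1058]
wrist_force: [0.2, 2.8, 1.8]
tool_pos: [0.5701, 0.0014, 0.1048]
wrist_force: [0.2, 2.6, 1.8]
```

```bash
(python3 -m handwheel '[{"x":0,"y":0,"z":0.025,"turn":0},{"x":0,"y":0,"z":0,"turn":0}]'
python3 -m handwheel '[{"x":0,"y":0,"z":0.025,"turn":0},{"x":0,"y":0,"z":0,"turn":0}]') | grep -E "tool_pos|force: \["
```

```text
tool_pos: [0.5701, 0.0014, 0.1039]
wrist_force: [-0.5, 3.2, 3.0]
tool_pos: [0.5701, 0.0014, 0.1029]
wrist_force: [-0.3, 3.2, 2.0]
```

```bash
(python3 -m handwheel '[{"x":0,"y":0,"z":0.025,"turn":0},{"x":0,"y":0,"z":0,"turn":0}]'
python3 -m handwheel '[{"x":0,"y":0,"z":0.025,"turn":0},{"x":0,"y":0,"z":0,"turn":0}]') | grep -E "tool_pos|force: \["
```

```text
tool_pos: [0.5701, 0.0014, 0.1018]
wrist_force: [-0.5, 3.5, 1.9]
tool_pos: [0.5701, 0.0014, 0.1009]
wrist_force: [0.4, 2.4, 0.8]
```

```bash
(python3 -m handwheel '[{"x":0,"y":0,"z":0.025,"turn":0},{"x":0,"y":0,"z":0,"turn":0}]'
python3 -m handwheel '[{"x":0,"y":0,"z":0.025,"turn":0},{"x":0,"y":0,"z":0,"turn":0}]') | grep -E "tool_pos|force: \["
```

```text
tool_pos: [0.5702, 0.0014, 0.1002]
wrist_force: [-1.7, 2.9, 6.1]
tool_pos: [0.5703, 0.0014, 0.0997]
wrist_force: [-3.6, 3.6, 10.1]
```

```bash
python3 -m handwheel '[{"x":0,"y":0,"z":0.025,"turn":0},{"x":0,"y":0,"z":0,"turn":0}]'
```

```text
time_s: 15.65
tool_pos: [0.5705, 0.0014, 0.0993]
eef_rot: [[-0.068, 0.998, 0.001], [0.998, 0.068, -0.0], [-0.0, 0.001, -1.0]]
wrist_force: [-5.0, 3.4, 16.0]
opening: 0.0007
grasp_force: 8.3
```

That is the end stop (16 N). I'll ease back to about 10 N, then start drawing gently along the arc.

```bash
(python3 -m handwheel '[{"x":0,"y":0,"z":-0.018,"turn":0},{"x":0,"y":0,"z":0,"turn":0}]'
python3 -m handwheel '[{"x":0.014,"y":-0.027,"z":0,"turn":0.1},{"x":0.014,"y":-0.027,"z":0,"turn":0.1}]') | grep -E "tool_pos|force: \["
```

```text
tool_pos: [0.5703, 0.0014, 0.0996]
wrist_force: [-3.1, 3.2, 12.2]
tool_pos: [0.5697, 0.0016, 0.1]
wrist_force: [3.9, -1.0, 8.0]
```

```bash
(python3 -m handwheel '[{"x":0.014,"y":-0.027,"z":0,"turn":0.1},{"x":0.014,"y":-0.027,"z":0,"turn":0.1}]'
python3 -m handwheel '[{"x":0.014,"y":-0.027,"z":0,"turn":0.1},{"x":0.014,"y":-0.027,"z":0,"turn":0.1}]') | grep -E "tool_pos|force: \["
```

```text
tool_pos: [0.5678, 0.0026, 0.0999]
wrist_force: [5.0, -1.4, 6.7]
tool_pos: [0.5653, 0.0037, 0.0997]
wrist_force: [3.6, -0.7, 7.0]
```

```bash
(python3 -m handwheel '[{"x":0.028,"y":-0.054,"z":0,"turn":0.2},{"x":0.028,"y":-0.054,"z":0,"turn":0.2}]'
python3 -m handwheel '[{"x":0.028,"y":-0.054,"z":0,"turn":0.2},{"x":0,"y":0,"z":0,"turn":0}]') | grep -E "tool_pos|force: \["
python3 - <<'E'
from plant import ctrl
import cv2
o=[]
for n in("scene","side"):
    i=ctrl.capture(n)["img"][170:340,220:380,::-1];o.append(cv2.resize(i,None,fx=2.5,fy=2.5,interpolation=2))
cv2.imwrite("pics/c3.png",cv2.hconcat(o))
E
```

```text
tool_pos: [0.5602, 0.0062, 0.0993]
wrist_force: [1.8, -1.3, 4.6]
tool_pos: [0.5573, 0.0078, 0.0989]
wrist_force: [1.6, -0.8, 5.2]
```

View pics/c3.png

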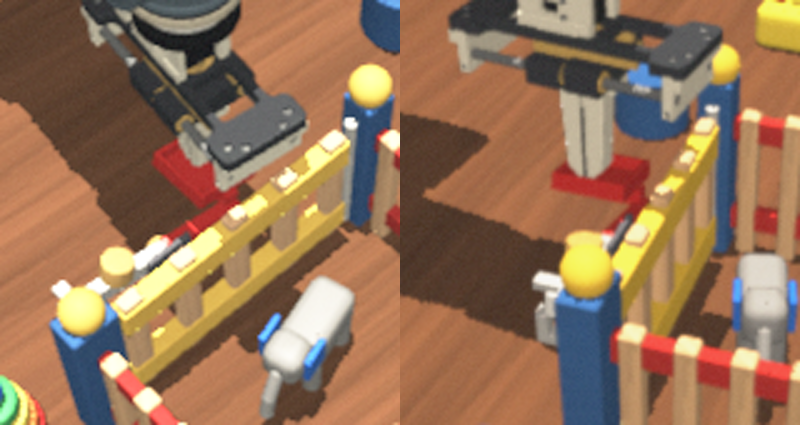

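The gate still looks shut and the lever is down. The finger has slid across the dish towards its front rim (side crop about (595,175)). I'll add a little press and keep pulling onto the rim.

```bash
(python3 -m handwheel '[{"x":0,"y":0,"z":0.015,"turn":0},{"x":0.014,"y":-0.027,"z":0,"turn":0}]'
python3 -m handwheel '[{"x":0.014,"y":-0.027,"z":0,"turn":0},{"x":0.014,"y":-0.027,"z":0,"turn":0}]') | grep -E "tool_pos|force: \["
```

```text
tool_pos: [0.557, 0.008, 0.0986]
wrist_force: [5.6, -4.7, 7.1]
tool_pos: [0.5551, 0.0091, 0.0987]
wrist_force: [5.8, -5.1, 6.9]
```

```bash
(python3 -m handwheel '[{"x":0.014,"y":-0.027,"z":0,"turn":0},{"x":0.014,"y":-0.027,"z":0,"turn":0}]'
python3 -m handwheel '[{"x":0.014,"y":-0.027,"z":0,"turn":0},{"x":0.014,"y":-0.027,"z":0,"turn":0}]') | grep -E "tool_pos|force: \["
```

```text
tool_pos: [0.553, 0.0103, 0.0987]
wrist_force: [4.9, -4.7, 6.7]
tool_pos: [0.5509, 0.0116, 0.0987]
wrist_force: [5.8, -4.1, 5.9]
```

```bash
cat > gate.py <<'E'
from plant import ctrl
from h import *
def cloud(c):
    v,u=np.mgrid[0:480,0:640];z=c["z_map"];d=np.stack([(u-c["cx"])/c["fx"]*z,-(v-c["cy"])/c["fy"]*z,-z],-1)
    return d@c["T"][:3,:3].T+c["T"][:3,3]
s=ctrl.sense()
for n in("scene","side"):
    c=ctrl.capture(n);P=cloud(c);h=cv2.cvtColor(c["img"],cv2.COLOR_RGB2HSV).astype(int)
    m=(h[...,0]>18)&(h[...,0]<32)&(h[...,1]>130)&(P[...,2]>.125)&(P[...,2]<.151)&(c["z_map"]>0)
    q=P[m][:,:2]-[.617,.1144];r=np.hypot(*q.T);q=q[(r>.03)&(r<.235)]
    a=np.degrees(np.arctan2(q[:,1],q[:,0]));print(n,len(q),"gate deg",np.round((-86.14-np.median(a)),2))
    m=((h[...,0]<6)|(h[...,0]>172))&(h[...,1]>160)&(P[...,2]>.10)&(P[...,2]<.19)&(np.hypot(P[...,0]-s["tool_pos"][0],P[...,1]-s["tool_pos"][1])<.06)
    q=P[m];
    if len(q):print(" red x %.4f..%.4f y %.4f..%.4f"%(*np.percentile(q[:,0],[1,99]),*np.percentile(q[:,1],[1,99])))
print(s["time_s"],s["tool_pos"].round(4),s["wrist_force"].round(1))
E
python3 gate.py
```

```text
scene 511 gate deg 0.1
 red x 0.5351..0.6009 y -0.0270..0.0266
side 558 gate deg 0.78
 red x 0.5361..0.5980 y -0.0234..0.0353
18.25 [0.5509 0.0116 0.0987] [ 5.8 -4.1  5.9]
```

```bash
(python3 -m handwheel '[{"x":0.014,"y":-0.027,"z":0,"turn":0},{"x":0.014,"y":-0.027,"z":0,"turn":0}]'
python3 -m handwheel '[{"x":0.014,"y":-0.027,"z":0,"turn":0},{"x":0.014,"y":-0.027,"z":0,"turn":0}]'
) | grep -E "tool_pos|force: \["; python3 gate.py
```

```text
tool_pos: [0.5487, 0.013, 0.0986]
wrist_force: [4.7, -3.3, 6.2]
tool_pos: [0.5453, 0.0152, 0.0979]
wrist_force: [3.7, 3.4, 3.0]
scene 510 gate deg 2.94
 red x 0.5289..0.5944 y -0.0249..0.0313
side 561 gate deg 3.48
 red x 0.5288..0.5911 y -0.0214..0.0377
18.85 [0.5453 0.0152 0.0979] [3.7 3.4 3. ]
```

The gate is moving (3°), carried by the rim. I'll continue along the arc with the lever held.

```bash
(python3 -m handwheel '[{"x":0.043,"y":-0.064,"z":0.012,"turn":0.25},{"x":0.043,"y":-0.064,"z":0.012,"turn":0.25}]'
python3 -m handwheel '[{"x":0.086,"y":-0.127,"z":0,"turn":0.5},{"x":0.086,"y":-0.127,"z":0,"turn":0.5}]'
) | grep -E "tool_pos|force: \["; python3 gate.py
```

```text
tool_pos: [0.5405, 0.0187, 0.097]
wrist_force: [4.1, 2.7, 2.3]
tool_pos: [0.5313, 0.0268, 0.097]
wrist_force: [4.3, 2.9, 2.4]
scene 556 gate deg 11.61
 red x 0.5112..0.5763 y -0.0181..0.0411
side 764 gate deg 12.68
 red x 0.5090..0.5748 y -0.0139..0.0478
19.45 [0.5313 0.0268 0.097 ] [4.3 2.9 2.4]
```

```bash
(python3 -m handwheel '[{"x":0.13,"y":-0.19,"z":0,"turn":0.75},{"x":0.13,"y":-0.19,"z":0,"turn":0.75},{"x":0.13,"y":-0.19,"z":0,"turn":0.75},{"x":0.13,"y":-0.19,"z":0,"turn":0.75}]'
) | grep -E "tool_pos|force: \["; python3 gate.py
```

```text
tool_pos: [0.5089, 0.0557, 0.097]
wrist_force: [4.6, 0.6, 1.9]
scene 581 gate deg 29.09
 red x 0.5230..0.5554 y -0.0000..0.0629
side 985 gate deg 30.39
 red x 0.4795..0.5539 y 0.0104..0.0764
20.05 [0.5089 0.0557 0.097 ] [4.6 0.6 1.9]
```

```bash
(python3 -m handwheel '[{"x":0.13,"y":-0.19,"z":0,"turn":0.75},{"x":0.13,"y":-0.19,"z":0,"turn":0.75},{"x":0.13,"y":-0.19,"z":0,"turn":0.75},{"x":0.13,"y":-0.19,"z":0,"turn":0.75},{"x":0.13,"y":-0.19,"z":0,"turn":0.75}]'
) | grep -E "tool_pos|force: \["; python3 gate.py
```

```text
tool_pos: [0.4943, 0.0987, 0.0968]
wrist_force: [0.7, -0.3, 1.1]
scene 537 gate deg 50.78
 red x 0.4911..0.5390 y 0.0411..0.1241
side 1018 gate deg 51.9
 red x 0.4654..0.5381 y 0.0505..0.1249
20.775 [0.4943 0.0987 0.0968] [ 0.7 -0.3  1.1]
```

```bash
(python3 -m handwheel '[{"x":0.13,"y":-0.19,"z":0,"turn":0.75},{"x":0.13,"y":-0.19,"z":0,"turn":0.75},{"x":0.13,"y":-0.19,"z":0,"turn":0.75},{"x":0.13,"y":-0.19,"z":0,"turn":0.75},{"x":0.13,"y":-0.19,"z":0,"turn":0.75}]'
) | grep -E "tool_pos|force: \["; python3 gate.py
```

```text
tool_pos: [0.4968, 0.1442, 0.0967]
wrist_force: [0.2, -1.4, 2.0]
scene 506 gate deg 72.4
 red x 0.4736..0.5330 y 0.0909..0.1652
side 931 gate deg 73.18
 red x 0.4688..0.5308 y 0.0991..0.1659
21.5 [0.4968 0.1442 0.0967] [ 0.2 -1.4  2. ]
```

```bash
(python3 -m handwheel '[{"x":0.13,"y":-0.19,"z":0,"turn":0.75},{"x":0.13,"y":-0.19,"z":0,"turn":0.75},{"x":0.09,"y":-0.13,"z":0,"turn":0.5},{"x":0.05,"y":-0.08,"z":0,"turn":0.3},{"x":0,"y":0,"z":0,"turn":0}]'
) | grep -E "tool_pos|force: \["; python3 gate.py
```

```text
tool_pos: [0.5073, 0.1712, 0.097]
wrist_force: [0.1, 0.1, 1.7]
scene 572 gate deg 86.5
 red x 0.4724..0.5370 y 0.1218..0.1890
side 799 gate deg 85.39
 red x 0.4792..0.5362 y 0.1278..0.1880
22.225 [0.5073 0.1712 0.097 ] [0.1 0.1 1.7]
```

The gate stands at about 86°. I'll ease off the rim and lift clear.

```bash
(python3 -m handwheel '[{"x":-0.03,"y":0.08,"z":-0.1,"turn":0},{"x":-0.03,"y":0.08,"z":-0.15,"turn":0},{"x":0,"y":0,"z":-0.2,"turn":0},{"x":0,"y":0,"z":-0.3,"turn":0},{"x":0,"y":0,"z":-0.5,"turn":0}]'
python3 -m handwheel '[{"x":0,"y":0,"z":-0.8,"turn":0},{"x":0,"y":0,"z":-0.8,"turn":0},{"x":0,"y":0,"z":-0.4,"turn":0},{"x":0,"y":0,"z":0,"turn":0},{"x":0,"y":0,"z":0,"turn":0}]'
) | grep -E "tool_pos|force: \["; python3 gate.py
python3 -c "
from plant import ctrl
import cv2;cv2.imwrite('pics/end.png',ctrl.capture('scene')['img'][:,:,::-1])"
```

```text
tool_pos: [0.5053, 0.1648, 0.1478]
wrist_force: [0.8, 0.5, -0.3]
tool_pos: [0.505, 0.1647, 0.2259]
wrist_force: [-1.0, 0.8, 0.3]
scene 653 gate deg 84.65
 red x 0.4652..0.5256 y 0.1142..0.1841
side 846 gate deg 83.41
 red x 0.4655..0.5249 y 0.1123..0.1831
23.575 [0.505  0.1647 0.2259] [-1.   0.8  0.3]
```

View pics/end.png

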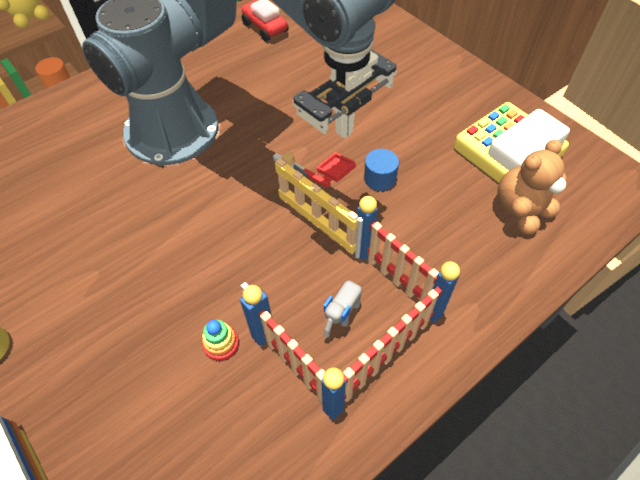

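The picture shows the gate at about 84°, with its free end near (285,165). The toys stand at their original pixels: drum (381,170), elephant (343,300), tower (219,340). The gripper is clear above the pad at (335,168).

```bash
python3 -c "
from plant import ctrl
print(ctrl.hand_in())"
```

```text
the job is handed in; nothing more can be done
None
```

The gate stands open at about 84° (roughly 1.47 rad) towards the robot, the gripper is clear, the toys look unmoved in the last picture, wrist force peaked at about 17 N, and I handed in at about 24 s (no verdict was returned).

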